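Move three bearing blocks on by one operation

TASK

Move the three aluminium bearing blocks on by one operation: the plain sawn blank from the wooden cradle goes into the drilling jig with the toggle clamp, flat between its rails, and is clamped there with the handle fully home; the bored block that is in the drilling jig goes over the post of the other jig, flat between its rails; and the finished block with three holes, now on that post, goes flat into the wooden cradle. The clamp may be closed, half open or open when you begin, and as all three places are taken, set one block aside meanwhile, for instance on the free rubber pad.

Things in the scene. Friction and masses are not known exactly. Their poses are not given: they have to be found in the camera images.
- blank: the plain sawn aluminium block without holes, 76 x 44 x 36 mm (x, y, z), 0.32 kg, loose; at the start in the wooden cradle. Origin: centre of its underside; x along its length. Symmetrical under a half turn
- bored: aluminium block of the same 76 x 44 x 36 mm with one upright through bore of 26 mm at its centre, 0.27 kg, loose; at the start in the drilling jig under the toggle clamp. Origin: centre of its underside; x along its length. Symmetrical under a half turn
- finished: aluminium block of the same 76 x 44 x 36 mm with the 26 mm centre bore and two 12 mm bolt holes 26 mm to either side of it, 0.25 kg, loose; at the start on the post of the second jig. Origin: centre of its underside; x along its length. Symmetrical under a half turn
- drill_jig: drilling jig with toggle clamp, fixed: dark steel base 190 x 90 x 12 mm. Origin: centre of the block's seat, at bench level; the seat is 12 mm above it. x: along the block, towards the clamp. Side rails: inner faces 27 mm either side of the x axis, 8 mm wide, 60 long, 8 high above the seat; end stops: inner faces 43 mm from the centre, 8 high. The clamp's bracket begins at x = 67 mm
- clamp_handle (a joint): handle angle, rad: 0 = fully home (clamped; grip up, leaning 0.35 rad to the seat), 0.1 to 1.5 = part open, over 1.5 = open, 2.05 = fully back. Turns about the jig's +y through x = 116, z = 68 mm: the grip goes up, then back, away from the seat; the arm turns with it by the same angle. Stays where it is left; takes 2 N at the grip, 3 N over the last 0.05 rad, where the foot is squeezed
- clamp_grip (a point): point on the axis of the red handle grip, 80 mm from the handle's pivot: in the jig's frame x = 89, z = 143 mm at 0 rad, x = 195, z = 58 mm at 2.05 rad. The grip is a round bar, 17 mm diameter, 59 mm long, ending 16 mm beyond this point. Pinch it lightly (20 N) along the jig's y, so that it turns between the pads, or push it
- clamp_foot: black rubber foot, 13 mm diameter, sprung, under the end of the hold-down arm; squeezed up to 3 mm (2 N) when clamped. Its origin is not on it but on the arm's pivot, at x = 80, z = 64 mm of the jig. Closed, the foot is over x = 22 mm; over 1.5 rad of the handle the arm stands upright (top 125 mm high), clear of all before x = 55 mm; below that it is in the way of the seat
- post_jig: second jig, fixed: dark steel base 116 x 90 x 12 mm with a round post at its centre (17 mm diameter, pointed, rising 15 mm above the seat) for the 26 mm bore. Origin: centre, at bench level; the seat is 12 mm above it. x along the block. Side rails: inner faces 27 mm either side of the x axis, 8 mm wide, 60 long, 8 high above the seat. Symmetrical under a half turn
- cradle: shallow beech cradle, fixed to the bench, outside 108 x 78 x 16 mm, pocket 92 x 58 mm with its floor 8 mm above the bench and a rim 8 mm above the floor. Origin: centre, at bench level; x along its length. Symmetrical under a half turn
- pad: flat black ribbed rubber pad, fixed to the bench, 124 x 90 mm, its top 6 mm above the bench, empty at the start: the free spot. Origin: centre, at bench level; x along its length
Things that resemble listed ones, but are neither listed nor needed, are in the scene too. What is shaped like the bored but red is not meant.

How it is judged:
By the outcome, as a careful person would: the job done as asked, in the order asked, and still so for the second after the job is handed in, with the robot touching nothing.
It also fails if it takes over 138 s, if anything falls off the work surface, if the arm or the gripper's body presses on something with over 40 N, if the wrist force passes 120 N, or if a joint passes its speed limit or range.

ROBOT

A 6-joint arm with a two-finger parallel gripper is mounted at the origin on a cart in front of the work surface, level with it; the furniture and walls round the work are solid. World frame = base frame: x ahead of the robot, y to its left, z up, the work surface at z = 0. Lengths are in mm, angles in rad, forces in N, time in s.
With the tool pointing down it reaches from about 300 to 850 mm from the base axis. Payload 5.4 kg.
Tool frame: the origin (TCP) lies midway between the tips of the shut fingers; the grasp point (between the pads) lies 19 mm behind it (arm.grip_point_offset is the z of the grasp point in the tool frame, in mm); z points along the fingers, y is the line along which they close (so a half turn about z gives the same grasp; the last joint's range is limited). The gripper opens to 85 mm and grips with 20 to 120 N. Pads are 22 mm wide; open, the fingers measure 114 mm over their backs; the gripper's body (76 mm by 85 mm) begins 54 mm behind the grasp point. The pads swing forward as they close: fully open they stand 13 mm farther back than shut.
Start: joints at [1.037, 0.158, 1.597, -0, 1.386, -0.21], TCP at [182.958, 545.099, 231.299] pointing down, gripper open.
Joint ranges: [-2.91, 2.91], [-0.94, 2.29], [0.18, 2.7], [-1.29, 4.43], [0.17, 2.64], [-3, 3]. Speed limits (rad/s): [2.57, 2.57, 3.14, 3.14, 3.14, 3.14].

INTERFACE

Orientations are given as a unit quaternion [x, y, z, w].
In Python, from cell import arm gives the robot as it stands.
- The arm moves only by the tool apply_moves, never from a script. Its argument "rows" is a list of rows, each a list of 7 numbers: the turn, a rotation vector about the world's x, y, z in degrees, then the shift along the world's x, y, z in cm, then the opening, from -1 (shut) to 1 (fully open). In form: [[rx, ry, rz, dx, dy, dz, fingers], ...]. A call has 1 to 20 rows; each row shifts and turns the commanded pose from where the row before left it; what a row does not reach is not made up. A row lasts 1/8 s, in which the tool goes at most 62.5 mm and 10.7 degrees, less where a joint would pass 70% of its speed; a pose out of reach is approached as far as the arm can. A call is refused whole if a number of a shift passes 6.25 or a number of a turn 10.7, either way. A call with a gripper value outside its range is refused whole. The fingers move at their own pace and stop on an object; "newtons" is the grip in N (left out, the last holds). Time passes only in rows, so rows that do not move let the fingers close. It gives the time, the measured TCP pose, the force, the opening and the grip force at its end, in the units of the state.
- arm.observe(): the state, without advancing time (a new reading comes with each control period).
- arm.grab_frame(name): name is "scene" or "top" or "wrist"; returns the picture (384x512x3 uint8, red, green, blue); there is no depth.
- arm.camera_model(name): a dict with "intrinsics" (3x3 intrinsics, pixels), "distortion" ([k1, k2, p1, p2, k3] as OpenCV has them; the pictures are not rectified), "world_from_camera" (4x4, takes a point from camera to world coordinates). Camera axes: x right, y down, z forward; pixel columns grow to the right and rows downward; lengths in mm; the calibration is good to about 2 mm. A picture is of the moment at which its call begins: read the wrist's pose just before it. camera_model takes no time and is no camera call; for the wrist camera it gives the pose at the moment of the call.
- arm.hand_in(): hands the job in; it is judged then, once.
The state is a dict: "clock": time; "q": joint angles; "joint_velocities": joint speeds; "tau": joint torques, N m; "tcp_pos": TCP position; "eef_rot": TCP orientation; "ft_force": force on the tool from outside, world axes, zero at the start; "ft_torque": the same for the moment, N m; "finger_gap": finger opening in mm; "grasp_force": force on a finger pad.
Only numpy, scipy, OpenCV 4.12 (cv2) and the standard library are available. Lean on these libraries where they do the work, as an engineer would, in place of code of your own. Each camera call takes 0.05 s, during which the arm holds its last target. There are 200 camera calls.

## Working session

There is one attempt and no reset: what is moved stays moved. The work goes in short steps, Python scripts to look and compute and a tool call to move; the robot and the scene stay as the last step left them, time stands still between calls to the robot, and variables do not carry over. Pictures are saved under pics/ and viewed, at most 14 in all, crops included, and the job is handed in when it is done.

Besides the shell and the picture viewer there is one more tool, called after "Request:" as name(argument=value, ...), one argument or row to a line, values as JSON. apply_moves: Moves the arm, as the interface text tells. Its arguments: {"type":"object","properties":{"rows":{"type":"array","items":{"type":"array","items":{"type":"number"}}},"newtons":{"type":"number"}},"required":["rows"]}

```bash
ls; mkdir -p pics
python3 - <<'E'
from cell import arm
import cv2,json
o=arm.observe();print(o, arm.grip_point_offset)
for n in("scene","top"):
    f=arm.grab_frame(n);cv2.imwrite(f"pics/{n}0.png",cv2.resize(f[:,:,::-1],(800,600),interpolation=cv2.INTER_CUBIC))
    cv2.imwrite(f"pics/{n}0_raw.png",f[:,:,::-1])
    m=arm.camera_model(n);print(n,m)
E
```

```text
pics
{'clock': 0.0, 'q': array([ 1.03691896e+00,  1.59048656e-01,  1.59827412e+00, -2.20449563e-05,
        1.38620669e+00, -2.10079473e-01]), 'joint_velocities': array([ 7.31673722e-04, -5.32940542e-05,  9.04353634e-04,  9.07464228e-04,
        6.66798782e-04, -1.50152620e-04]), 'tau': array([ 4.66803467e-04, -3.95994937e+01, -3.31432486e+01, -1.46422599e-04,
        8.19853070e-03, -1.34761083e-05]), 'tcp_pos': array([182.63960705, 544.56785591, 230.29615209]), 'eef_rot': array([ 1.61190529e-01,  9.86922831e-01, -9.06114125e-04, -3.41883704e-04]), 'ft_force': array([ 0.43724012, -0.07097681, -0.20033875]), 'ft_torque': array([-4.92360452e-02, -6.74224665e-05, -7.36721255e-04]), 'grasp_force': 0.0, 'finger_gap': 85.41074088765998} -18.700000000000003
scene {'intrinsics': array([[354.74926082,   0.        , 247.21908435],
       [  0.        , 354.74926082, 198.75988737],
       [  0.        ,   0.        ,   1.        ]]), 'distortion': array([-0.10223221,  0.        ,  0.        ,  0.        ,  0.        ]), 'world_from_camera': array([[-8.01029465e-01, -4.46249463e-01,  3.99015304
[... 213 characters left out ...]
00000000e+00,  0.00000000e+00,  0.00000000e+00,
         1.00000000e+00]])}
top {'intrinsics': array([[424.95704768,   0.        , 256.55972494],
       [  0.        , 424.95704768, 198.08923932],
       [  0.        ,   0.        ,   1.        ]]), 'distortion': array([-0.06499052,  0.        ,  0.        ,  0.        ,  0.        ]), 'world_from_camera': array([[-3.47250190e-01, -8.81391606e-01,  3.20259492e-01,
         3.48637198e+01],
       [-9.37719988e-01,  3.29969332e-01, -1.08634545e-01,
         4.22720096e+02],
       [-9.92623477e-03, -3.38037093e-01, -9.41080439e-01,
         1.50515133e+03],
       [ 0.00000000e+00,  0.00000000e+00,  0.00000000e+00,
         1.00000000e+00]])}
```

View pics/top0.png

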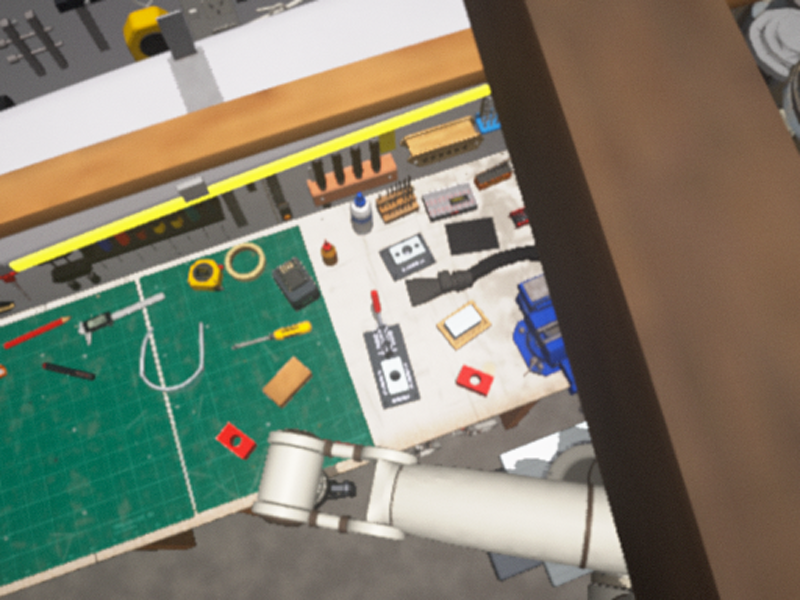

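View pics/scene0.png

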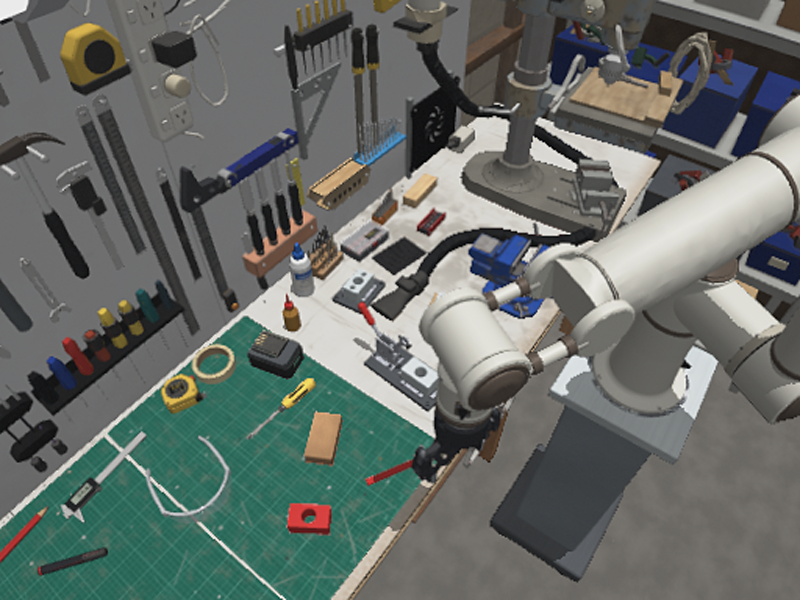

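The top view shows the drill jig at (395,375) with its clamp apparently open and red grip at (376,300), the post jig at (407,255), the pad at (471,236) and the cradle at (463,322). A black hose nozzle lies between them at (440,285). I'll enlarge that area.

```bash
cat > h.py <<'E'
from cell import arm
import cv2,numpy as np
def px2w(m,uv,z):
    uv=np.array(uv,float).reshape(-1,1,2);K=np.array(m["intrinsics"]);T=np.array(m["world_from_camera"])
    n=cv2.undistortPoints(uv,K,np.array(m["distortion"])).reshape(-1,2)
    d=np.c_[n,np.ones(len(n))]@T[:3,:3].T; o=T[:3,3]
    z=np.broadcast_to(z,len(n));return o+d*((z-o[2])/d[:,2])[:,None]
def w2px(m,P):
    T=np.linalg.inv(np.array(m["world_from_camera"]))
    return cv2.projectPoints(np.array(P,float).reshape(-1,1,3),cv2.Rodrigues(T[:3,:3])[0],T[:3,3],np.array(m["intrinsics"]),np.array(m["distortion"]))[0].reshape(-1,2)
def crop(f,x0,y0,w,h,s,name):
    c=cv2.resize(f[y0:y0+h,x0:x0+w,::-1],None,fx=s,fy=s,interpolation=cv2.INTER_CUBIC)
    for k in range(0,w,10): cv2.putText(c,str(x0+k),(k*s,8),0,.3,(0,0,255),1); cv2.line(c,(k*s,9),(k*s,13),(0,0,255),1)
    for k in range(0,h,10): cv2.putText(c,str(y0+k),(0,k*s+4),0,.3,(0,0,255),1)
    cv2.imwrite(f"pics/{name}.png",c)
E
python3 - <<'E'
from h import *
f=cv2.imread("pics/top0_raw.png")[:,:,::-1]
crop(f,226,135,112,130,4,"c1") if 0 else crop(f,226,137,125,128,6,"c1")
c=cv2.imread("pics/c1.png");cv2.imwrite("pics/c1.png",c[:600,:750][:600])
m=arm.camera_model("top")
print(px2w(m,[(253,240),(260.5,163),(301,151),(296.5,206)],20).round())
E
```

```text
[[395. 319.  20.]
 [669. 188.  20.]
 [662.  23.  20.]
 [460. 124.  20.]]
```

View pics/c1.png

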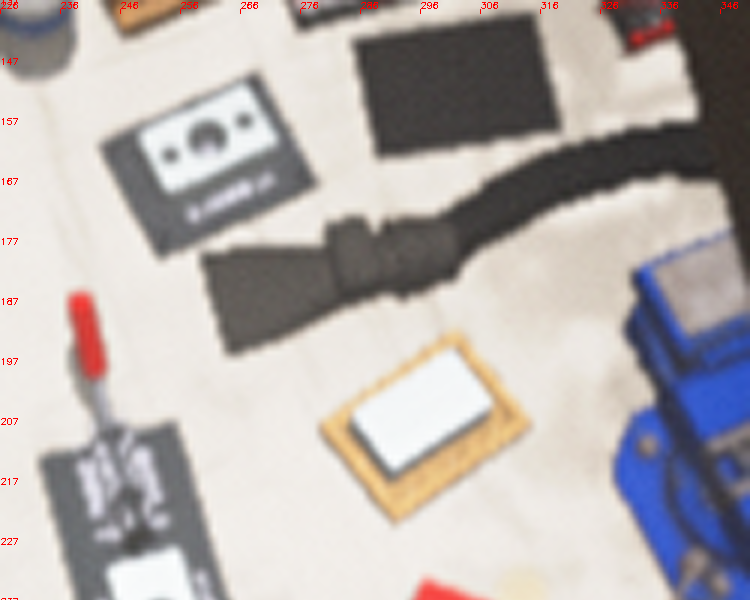

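Run:
```python
from h import *
from scipy.spatial.transform import Rotation as R
m=arm.camera_model("top")
def rep(n,p,z):
    w=px2w(m,[(226+a/6,137+b/6) for a,b in p],z)
    e=[w[(i+1)%4]-w[i] for i in range(4)]
    print(n,w.mean(0).round(1),[(round(np.hypot(*v[:2])),round(np.degrees(np.arctan2(v[1],v[0])),1)) for v in e])
rep("post",[(100,147),(258,72),(318,185),(160,258)],12)
rep("pad",[(353,40),(532,12),(562,130),(378,158)],6)
rep("crad",[(455,330),(530,425),(398,522),(320,428)],16)
# drill jig corners from the 800x600 view
w=px2w(m,[(a*.64,b*.64) for a,b in [(363,330),(398,323),(420,398),(383,410),(377,290),(379,313)]],[12,12,12,12,60,60]);print(w.round(1))
o=arm.observe();T=np.array(arm.camera_model("wrist")["world_from_camera"])
G=np.eye(4);G[:3,:3]=R.from_quat(o["eef_rot"]).as_matrix();G[:3,3]=o["tcp_pos"]
print((np.linalg.inv(G)@T).round(3)); print(arm.camera_model("wrist")["intrinsics"])
```

```text
post [666.  187.2  12. ] [(115, np.float64(-82.9)), (89, np.float64(-175.3)), (112, np.float64(96.0)), (86, np.float64(6.4))]
pad [665.7  15.5   6. ] [(120, np.float64(-100.6)), (87, np.float64(169.8)), (121, np.float64(78.9)), (86, np.float64(-10.9))]
crad [453.1 124.4  16. ] [(76, np.float64(-165.3)), (103, np.float64(106.3)), (76, np.float64(17.2)), (107, np.float64(-73.4))]
[[526.1 352.1  12. ]
 [513.5 268.5  12. ]
 [326.5 284.   12. ]
 [329.9 372.5  12. ]
 [591.7 291.4  60. ]
 [536.4 306.2  60. ]]
[[   0.      -0.95    -0.311   78.963]
 [   1.       0.      -0.       0.694]
 [   0.      -0.311    0.95  -141.867]
 [   0.       0.       0.       1.   ]]
[[268.75215451   0.         253.64502282]
 [  0.         268.75215451 192.46187428]
 [  0.           0.           1.        ]]
```

Request:
apply_moves(
  rows=[
    [0,0,-4.6,3,-3,0.2,1],
    [0,0,-4.6,3,-3,0.2,1],
    [0,0,-4.6,3,-3,0.2,1],
    [0,0,-4.6,3,-3,0.2,1],
    [0,0,-4.6,3,-3,0.2,1],
    [0,0,-4.6,3,-3,0.2,1],
    [0,0,-4.6,3,-3,0,1],
    [0,0,-4.6,3,-3,0,1],
    [0,0,-4.6,3,-3,0,1],
    [0,0,-4.6,3,-3,0,1],
    [0,0,-4.6,3,-3,0,1],
    [0,0,-4.6,2.5,-2.5,0,1],
    [0,0,-4.6,2.5,-2,0,1],
    [0,0,-4.2,0,0,0,1],
    [0,0,0,0,0,0,1],
    [0,0,0,0,0,0,1],
  ],
)

```text
clock: 2.1
tcp_pos: [562.6, 170.4, 243.0]
eef_rot: [0.659, 0.752, -0.0, -0.0]
ft_force: [0.5, 0.7, 0.3]
finger_gap: 85.2
grasp_force: 0.0
```

```bash
cat >> h.py <<'E'
import pickle
def wshot(name):
    m=arm.camera_model("wrist");f=arm.grab_frame("wrist");pickle.dump((m,f),open(f"pics/{name}.pkl","wb"));return m,f
def load(name): return pickle.load(open(f"pics/{name}.pkl","rb"))
from scipy.spatial.transform import Rotation as R
def st():
    o=arm.observe();M=R.from_quat(o["eef_rot"]).as_matrix()
    print("t",round(o["clock"],2),"tcp",o["tcp_pos"].round(1),"yaw_y",np.degrees(np.arctan2(M[1,1],M[0,1])).round(2),"z",M[:,2].round(3),"gap",round(o["finger_gap"],1),"F",o["ft_force"].round(1),"q",o["q"].round(2))
E
python3 - <<'E'
from h import *
st();m,f=wshot("w1");cv2.imwrite("pics/w1.png",cv2.resize(f[:,:,::-1],(800,600),interpolation=cv2.INTER_CUBIC))
E
```

```text
t 2.1 tcp [562.6 170.4 243. ] yaw_y 7.54 z [-0.001  0.    -1.   ] gap 85.2 F [0.5 0.7 0.3] q [ 0.09  0.18  1.54  0.    1.41 -0.04]
```

View pics/w1.png

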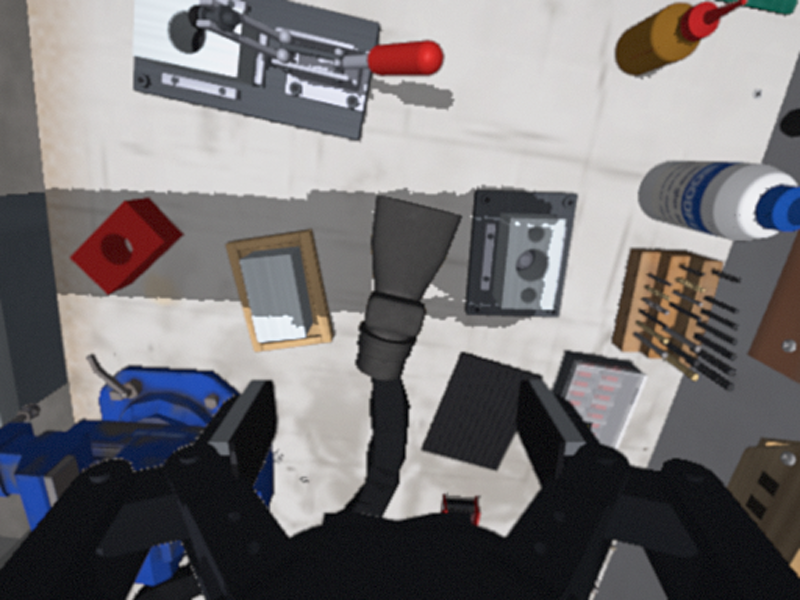

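Run:
```python
from h import *
from scipy.optimize import least_squares
m,f=load("w1");t=arm.camera_model("top")
def fit(n,L,W,p,z):
    w=px2w(m,np.array(p)*.64,z)[:,:2]
    loc=np.array([(-L/2,W/2),(L/2,W/2),(L/2,-W/2),(-L/2,-W/2)])
    best=min((least_squares(lambda v:(np.c_[loc[:,0]*np.cos(v[2])-loc[:,1]*np.sin(v[2])+v[0],loc[:,0]*np.sin(v[2])+loc[:,1]*np.cos(v[2])+v[1]]-w).ravel(),[*w.mean(0),a]) for a in(0,1.5,-1.5,3)),key=lambda r:r.cost)
    print(n,best.x[:2].round(1),np.degrees(best.x[2]).round(1),best.fun.round(1))
fit("post",116,90,[(577,193),(560,318),(466,312),(476,188)],12)
fit("crad",108,78,[(227,243),(259,351),(333,342),(311,230)],16)
fit("pad",124,90,[(543,377),(497,468),(422,447),(463,352)],6)
print(px2w(m,np.array([(378,22),(362,140),(134,92)])*.64,12).round(1), "holes post",px2w(m,np.array([(532,264)])*.64,48).round(1))
def tri(a,b):
    A=[];
    for mm,u in((m,np.array(a)*.64),(t,b)):
        p=px2w(mm,[u],0)[0];o=np.array(mm["world_from_camera"])[:3,3];d=p-o;d/=np.linalg.norm(d);A.append((o,d))
    (o1,d1),(o2,d2)=A;s=np.linalg.lstsq(np.c_[d1,-d2],o2-o1,rcond=None)[0];p,q=o1+s[0]*d1,o2+s[1]*d2
    return ((p+q)/2).round(1),np.linalg.norm(p-q).round(1)
print(tri((442,58),(239.3,186.2)),tri((370,60),(242.2,199.5)))
crop(f,80,0,300,110,2,"x") 
crop(f,80,0,210,100,3,"w1c")
```

```text
post [674.  186.1] 275.8 [ 1.6  1.4 -1.   0.8 -0.5 -2.4 -0.1  0.2]
crad [464.  122.8] -73.2 [ 73.5  22.1  73.1  20.6 -71.8 -21.  -74.8 -21.7]
pad [672.9  15.9] -101.2 [ 1.7  2.4  0.6 -3.  -1.6 -2.3 -0.8  3. ]
[[524.8 352.7  12. ]
 [521.9 264.8  12. ]
 [332.3 278.7  12. ]] holes post [[673.9 186.7  48. ]]
(array([568.6, 306.4, 126.1]), np.float64(5.4)) (array([528.5, 309. ,  92.4]), np.float64(0.1))
```

View pics/w1c.png

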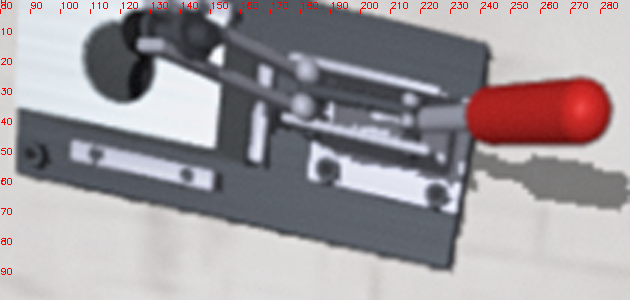

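Request:
apply_moves(
  rows=[
    [0,0,0,0.2,2.7,-1,-1],
    [0,0,0,0.2,2.7,-1,-1],
    [0,0,0,0.2,2.7,-1,-1],
    [0,0,0,0.2,2.7,-1,-1],
    [0,0,0,0.2,2.7,-1,-1],
    [0,0,0,0,0,-1.5,-1],
    [0,0,0,0,0,-1,-1],
    [0,0,0,0,0,-1,-1],
    [0,0,0,0,0,-1,-1],
    [0,0,0,0,0,-1,-1],
    [0,0,0,0,0,-1,-1],
    [0,0,0,0,0,-1,-1],
    [0,0,0,0,0,-1,-1],
    [0,0,0,0,0,-1,-1],
    [0,0,0,0,0,-1,-1],
    [0,0,0,0,0,-0.6,-1],
    [0,0,0,0,0,0,-1],
  ],
)

```text
clock: 4.28
tcp_pos: [600.3, 302.5, 99.3]
eef_rot: [0.661, 0.75, 0.022, 0.022]
ft_force: [49.0, -12.8, 17.1]
finger_gap: -0.1
grasp_force: 28.2
```

Request:
apply_moves(
  rows=[
    [0,0,0,0,0,1,-1],
    [0,0,0,0,0,2,-1],
    [0,0,0,0,0,2,-1],
    [0,0,0,0,0,3,-1],
    [0,0,0,0,-2,3,-1],
    [0,0,0,-2,-3,3,1],
    [0,0,0,-3,-3,1,1],
    [0,0,0,-3,-3,1,1],
    [0,0,0,-3,-1,0,1],
    [0,0,0,0,0,0,1],
    [0,0,0,0,0,0,1],
  ],
)

```text
clock: 5.65
tcp_pos: [463.5, 185.2, 242.4]
eef_rot: [0.66, 0.752, 0.0, 0.0]
ft_force: [0.9, 0.1, -0.6]
finger_gap: 85.3
grasp_force: 0.0
```

Run:
```python
from h import *
st();m,f=wshot("w2");cv2.imwrite("pics/w2.png",cv2.resize(f[:,:,::-1],(800,600),interpolation=cv2.INTER_CUBIC))
```

```text
t 5.65 tcp [463.5 185.2 242.4] yaw_y 7.44 z [ 0.001  0.    -1.   ] gap 85.3 F [ 0.9  0.1 -0.6] q [ 0.14 -0.05  1.79  0.    1.4   0.01]
```

View pics/w2.png

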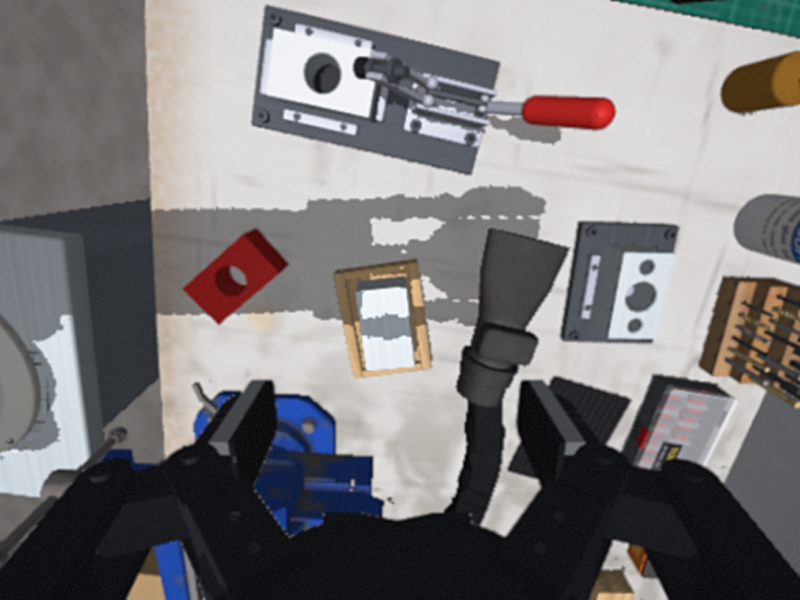

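```bash
cat >> h.py <<'E'
from scipy.optimize import least_squares
def fit(m,n,L,W,p,z,sc=.64):
    w=px2w(m,np.array(p)*sc,z)[:,:2]
    loc=np.array([(-L/2,W/2),(L/2,W/2),(L/2,-W/2),(-L/2,-W/2)])
    best=min((least_squares(lambda v:(np.c_[loc[:,0]*np.cos(v[2])-loc[:,1]*np.sin(v[2])+v[0],loc[:,0]*np.sin(v[2])+loc[:,1]*np.cos(v[2])+v[1]]-w).ravel(),[*w.mean(0),a]) for a in(0,1.5,-1.5,3)),key=lambda r:r.cost)
    print(n,best.x[:2].round(1),np.degrees(best.x[2]).round(1),best.fun.round(1));return best.x
def grip(m,J,pts):
    c,s=np.cos(J[2]),np.sin(J[2]);T=np.array(m["world_from_camera"]);o=T[:3,3]
    for p in px2w(m,np.array(pts)*.64,0):
        d=p-o;n=np.array([-s,c,0]);k=(np.r_[J[:2],0]-o)@n/(d@n);q=o+k*d
        x,z=(q[:2]-J[:2])@[c,s],q[2];print("jig x,z",round(x,1),round(z,1),"handle",np.round(np.arctan2(x-116,z-68)+.35,2),"r",np.hypot(x-116,z-68).round())
E
python3 - <<'E'
from h import *
m,f=load("w2")
J=fit(m,"drill",190,90,[(265,7),(499,62),(470,173),(252,125)],12)
fit(m,"crad",78,108,[(334,272),(416,260),(431,369),(355,377)],16)
fit(m,"post",90,116,[(580,221),(677,224),(660,343),(562,340)],12)
h=px2w(m,np.array([(324,72),(641,296)])*.64,48);print("bores",h.round(1))
c,s=np.cos(J[2]),np.sin(J[2])
fit(m,"bored top",76,44,[(273,28),(378,50),(374,117),(264,98)],48)
fit(m,"blank top",44,76,[(357,280),(408,278),(414,369),(364,371)],44)
fit(m,"fin top",44,76,[(622,252),(673,254),(661,341),(610,338)],48)
J0=[h[0][0],h[0][1],J[2]]
grip(m,J0,[(612,112),(525,108)])
print("offset of base centre from bore", (J[:2]-h[0][:2])@[c,s])
m1,_=load("w1");grip(m1,J0,[(442,58),(370,60)])
E
```

```text
drill [428.2 316.2] -4.5 [-1.6  1.6  1.5  1.2  2.  -1.6 -1.8 -1.2]
crad [461.2 123. ] 15.6 [-1.3 -0.4  2.   0.1  0.9  1.5 -1.5 -1.2]
post [674.  186.4] 7.6 [ 0.4 -0.5  1.8  1.9 -5.   0.6  2.9 -2. ]
bores [[394.2 320.9  48. ]
 [673.8 186.7  48. ]]
bored top [393.1 319.6] -2.4 [-0.  -1.5  0.8  0.  -3.3  0.6  2.5  0.9]
blank top [462.6 129.9] 10.6 [ 0.5 -4.9  1.5 -4.  -1.6  4.6 -0.4  4.3]
fin top [674.7 185.3] 8.8 [ 0.8 -1.7  1.3  0.8 -2.5  2.3  0.4 -1.4]
jig x,z 173.1 138.8 handle 1.03 r 91.0
jig x,z 138.4 90.0 handle 1.14 r 31.0
offset of base centre from bore 34.2702328681543
jig x,z 176.5 132.8 handle 1.1 r 89.0
jig x,z 134.2 86.3 handle 1.13 r 26.0
```

Request:
apply_moves(
  rows=[
    [0,0,9.8,1.24,1.52,0,1],
    [0,0,9.8,1.24,1.52,0,1],
    [0,0,9.8,1.24,1.52,0,1],
    [0,0,9.8,1.24,1.52,0,1],
    [0,0,9.8,1.24,1.52,0,1],
    [0,0,9.8,1.24,1.52,0,1],
    [0,0,9.8,1.24,1.52,0,1],
    [0,0,9.8,1.24,1.52,0,1],
    [0,0,0,0,0,-2.2,1],
    [0,0,0,0,0,-2.2,1],
    [0,0,0,0,0,-2.2,1],
    [0,0,0,0,0,-2.2,1],
    [0,0,0,0,0,-2.2,1],
    [0,0,0,0,0,-2.2,1],
    [0,0,0,0,0,0,1],
  ],
  newtons=20,
)

```text
clock: 7.58
tcp_pos: [560.9, 306.5, 107.4]
eef_rot: [0.036, 0.999, -0.001, -0.002]
ft_force: [-0.8, 0.2, 0.5]
finger_gap: 85.5
grasp_force: 0.0
```

Request:
apply_moves(
  rows=[
    [0,0,0,0,0,0,-1],
    [0,0,0,0,0,0,-1],
    [0,0,0,0,0,0,-1],
    [0,0,0,0,0,0,-1],
    [0,0,0,0,0,0,-1],
    [0,0,0,0,0,0,-1],
    [0,0,0,0,0,0,-1],
    [0,0,0,0,0,0,-1],
  ],
)

```text
clock: 8.57
tcp_pos: [562.6, 305.3, 110.9]
eef_rot: [0.036, 0.999, -0.001, 0.0]
ft_force: [0.3, -5.3, 2.8]
finger_gap: 16.0
grasp_force: 19.8
```

Run:
```python
from h import *
st()
for a0 in [1.08]:
    for a in np.arange(1.08,2.0,.1)-.35: print(np.round(80*np.array([np.sin(a),np.cos(a)])/10,2))
```

```text
t 8.57 tcp [562.6 305.3 110.9] yaw_y 85.84 z [ 0.001 -0.002 -1.   ] gap 16.0 F [ 0.3 -5.3  2.8] q [ 0.31  0.43  1.51 -0.    1.2  -1.19]
[5.33 5.96]
[5.9 5.4]
[6.41 4.78]
[6.86 4.12]
[7.24 3.41]
[7.54 2.67]
[7.77 1.91]
[7.92 1.12]
[7.99 0.33]
[ 7.99 -0.47]
```

Request:
apply_moves(
  rows=[
    [0,0,0,0.57,-0.04,-0.56,-1],
    [0,0,0,0.51,-0.04,-0.62,-1],
    [0,0,0,0.45,-0.03,-0.66,-1],
    [0,0,0,0.38,-0.03,-0.71,-1],
    [0,0,0,0.3,-0.02,-0.74,-1],
    [0,0,0,0.23,-0.02,-0.76,-1],
    [0,0,0,0.15,-0.01,-0.79,-1],
    [0,0,0,0.07,0,-0.79,-1],
    [0,0,0,0,0,0,-1],
    [0,0,0,0,0,0,-1],
  ],
)

```text
clock: 9.82
tcp_pos: [591.0, 302.9, 54.8]
eef_rot: [0.036, 0.999, -0.001, 0.002]
ft_force: [5.3, -6.6, 0.4]
finger_gap: 16.1
grasp_force: 21.6
```

Request:
apply_moves(
  rows=[
    [0,0,0,0,0,0,1],
    [0,0,0,0,0,0,1],
    [0,0,0,0,0,0,1],
    [0,0,0,0,0,3,1],
    [0,0,0,0,0,4,1],
    [0,0,0,0,0,4,1],
    [0,0,0,0,0,3,1],
    [0,0,-9.8,1,-1.4,0,1],
    [0,0,-9.8,1,-1.4,0,1],
    [0,0,-9.8,1,-1.4,0,1],
    [0,0,-9.8,1,-1.4,0,1],
    [0,0,-9.8,1,-1.4,0,1],
    [0,0,-9.8,1,-1.4,0,1],
    [0,0,-9.8,1,-1.4,0,1],
    [0,0,-9.8,1,-1.8,0,1],
    [0,0,0,0,0,0,1],
    [0,0,0,0,0,0,1],
  ],
)

```text
clock: 11.95
tcp_pos: [668.3, 189.6, 193.9]
eef_rot: [0.658, 0.753, 0.0, -0.0]
ft_force: [0.2, 0.9, 0.4]
finger_gap: 85.3
grasp_force: 0.0
```

Run:
```python
from h import *
st();m,f=wshot("w3");cv2.imwrite("pics/w3.png",cv2.resize(f[:,:,::-1],(800,600),interpolation=cv2.INTER_CUBIC))
```

```text
t 11.95 tcp [668.3 189.6 193.9] yaw_y 7.63 z [-0.  0. -1.] gap 85.3 F [0.2 0.9 0.4] q [ 0.1   0.49  1.26  0.    1.39 -0.03]
```

View pics/w3.png

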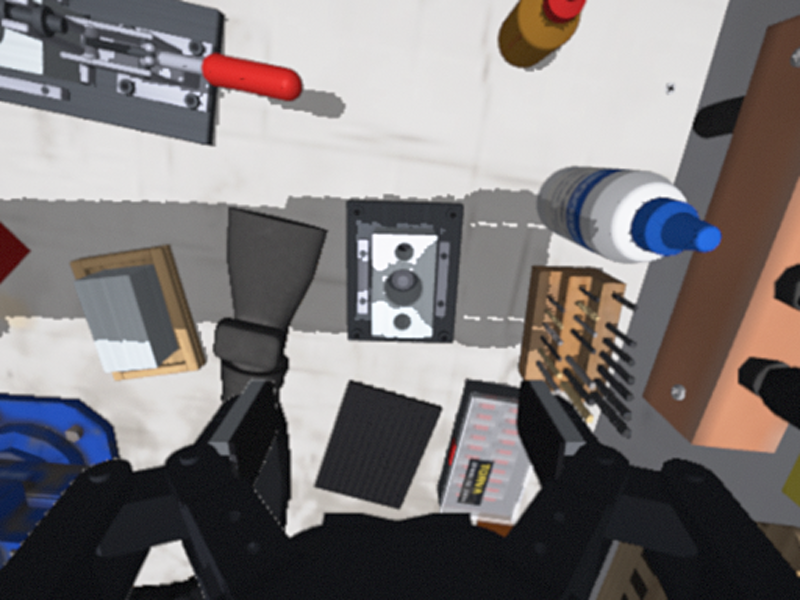

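Run:
```python
from h import *
m,f=load("w3")
fit(m,"post",90,116,[(347,200),(463,204),(457,342),(348,340)],12)
fit(m,"fin",44,76,[(372,233),(435,235),(433,337),(371,335)],48)
fit(m,"pad",90,124,[(350,381),(441,405),(402,507),(316,485)],6)
fit(m,"crad",78,108,[(71,261),(166,245),(207,366),(114,381)],16)
print(px2w(m,np.array([(403,281)])*.64,48).round(1),"tin left edge",px2w(m,np.array([(468,380),(440,512)])*.64,30).round(1))
grip(m,[393.5,319.5,np.radians(-4.3)],[(300,85),(205,68)])
```

```text
post [675.6 186. ] 6.6 [-0.9  0.2  1.3  1.9 -0.9 -1.   0.5 -1.1]
fin [674.2 186.5] 6.8 [-0.1 -0.2  0.5  0.6 -1.3  0.1  0.8 -0.5]
pad [674.   16.4] -9.6 [-2.3  2.4  2.8  0.6  0.8 -1.3 -1.3 -1.7]
crad [465.2 123.9] 16.3 [ 0.4  1.1 -1.7  0.2 -2.8 -2.8  4.1  1.5]
[[673.8 190.9  48. ]] tin left edge [[739.  110.   30. ]
 [739.3 -28.9  30. ]]
jig x,z 206.3 75.9 handle 1.83 r 91.0
jig x,z 145.1 59.0 handle 2.22 r 30.0
```

Request:
apply_moves(
  rows=[
    [0,0,-0.8,0.6,-0.28,-2,1],
    [0,0,0,0,0,-3,1],
    [0,0,0,0,0,-3,1],
    [0,0,0,0,0,-3,1],
    [0,0,0,0,0,-3,1],
    [0,0,0,0,0,-2,1],
    [0,0,0,0,0,-1,1],
    [0,0,0,0,0,0,1],
    [0,0,0,0,0,0,-1],
    [0,0,0,0,0,0,-1],
    [0,0,0,0,0,0,-1],
    [0,0,0,0,0,0,-1],
    [0,0,0,0,0,0,-1],
    [0,0,0,0,0,0,-1],
  ],
  newtons=40,
)

```text
clock: 13.75
tcp_pos: [675.6, 186.1, 25.4]
eef_rot: [0.665, 0.747, 0.001, 0.001]
ft_force: [-0.7, 0.0, 6.5]
finger_gap: 43.4
grasp_force: 43.6
```

Request:
apply_moves(
  rows=[
    [0,0,0,0,0,2,-1],
    [0,0,0,0,0,3,-1],
    [0,0,0,0,0,4,-1],
    [0,0,-2.06,-0.06,-2.12,0,-1],
    [0,0,-2.06,-0.06,-2.12,0,-1],
    [0,0,-2.06,-0.06,-2.12,0,-1],
    [0,0,-2.06,-0.06,-2.12,0,-1],
    [0,0,-2.06,-0.06,-2.12,0,-1],
    [0,0,-2.06,-0.06,-2.12,0,-1],
    [0,0,-2.06,-0.06,-2.12,0,-1],
    [0,0,-2.06,-0.06,-2.12,0,-1],
    [0,0,0,0,0,-3,-1],
    [0,0,0,0,0,-3,-1],
    [0,0,0,0,0,-2,-1],
    [0,0,0,0,0,-0.7,-1],
    [0,0,0,0,0,0,-1],
    [0,0,0,0,0,0,-1],
  ],
)

```text
clock: 15.88
tcp_pos: [671.2, 16.3, 28.6]
eef_rot: [0.765, 0.644, 0.001, 0.001]
ft_force: [0.2, 0.7, -1.0]
finger_gap: 43.1
grasp_force: 42.7
```

Request:
apply_moves(
  rows=[
    [0,0,0,0,0,-0.4,-1],
    [0,0,0,0,0,-0.3,-1],
    [0,0,0,0,0,-0.15,-1],
    [0,0,0,0,0,0,-1],
  ],
)

```text
clock: 16.38
tcp_pos: [670.1, 16.4, 19.4]
eef_rot: [0.765, 0.644, -0.0, 0.0]
ft_force: [-3.7, 1.1, 4.8]
finger_gap: 43.5
grasp_force: 43.6
```

Request:
apply_moves(
  rows=[
    [0,0,0,0,0,0,0.3],
    [0,0,0,0,0,0,0.3],
    [0,0,0,0,0,0,0.3],
    [0,0,0,0,0,3,0.3],
    [0,0,0,0,0,5,0.3],
    [0,0,0,0,0,5,1],
    [0,0,0,0,0,4,1],
    [0,0,8,-2.3,2.5,0,1],
    [0,0,8,-2.3,2.5,0,1],
    [0,0,8,-2.3,2.5,0,1],
    [0,0,8,-2.3,2.5,0,1],
    [0,0,8,-2.3,2.5,0,1],
    [0,0,8,-2.3,2.5,0,1],
    [0,0,8,-2.3,2.5,0,1],
    [0,0,8,-2.3,2.5,0,1],
    [0,0,8,-2.3,2.5,0,1],
    [0,0,8,-2.3,2.5,0,1],
    [0,0,8,-2.3,2.5,0,1],
    [0,0,7.6,-2.3,2.8,0,1],
    [0,0,0,0,0,0,1],
  ],
)

```text
clock: 18.88
tcp_pos: [392.6, 320.7, 188.5]
eef_rot: [0.035, 0.999, 0.0, -0.0]
ft_force: [1.1, -0.1, 0.3]
finger_gap: 85.4
grasp_force: 0.0
```

Run:
```python
from h import *
st();m,f=wshot("w4");cv2.imwrite("pics/w4.png",cv2.resize(f[:,:,::-1],(800,600),interpolation=cv2.INTER_CUBIC))
```

```text
t 18.88 tcp [392.6 320.7 188.5] yaw_y 85.96 z [-0.  0. -1.] gap 85.4 F [ 1.1 -0.1  0.3] q [ 0.45  0.02  1.83  0.    1.29 -1.05]
```

View pics/w4.png

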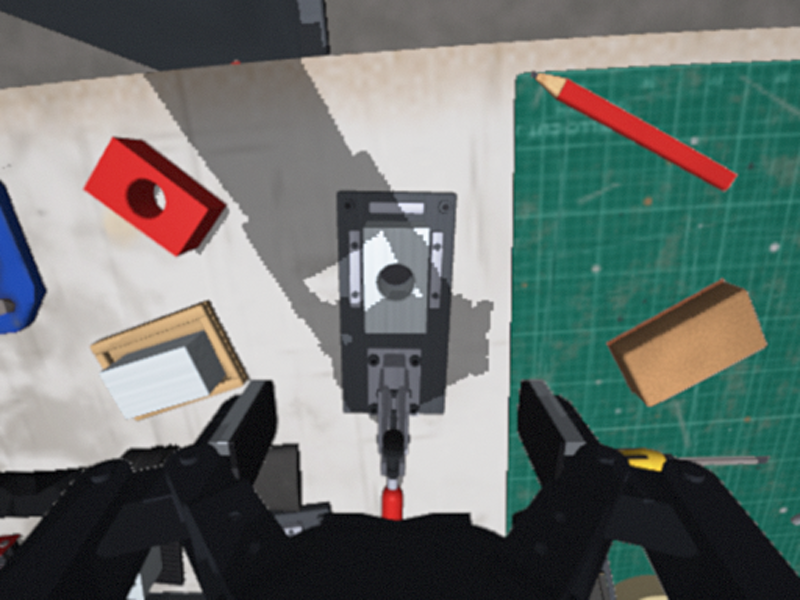

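Run:
```python
from h import *
m,f=load("w4")
J=fit(m,"drill",90,190,[(337,192),(457,193),(444,413),(343,412)],12)
fit(m,"bored",44,76,[(363,228),(430,228),(427,335),(365,333)],48)
print(px2w(m,np.array([(395,282),(395,227),(395,335),(361,280),(430,280)])*.64,48).round(1),px2w(m,np.array([(396,214)])*.64,20).round(1))
```

```text
drill [427.2 317.7] 85.1 [-1.9 -0.7 -1.1  0.7  1.7  0.7  1.3 -0.8]
bored [393.2 321.1] 85.5 [ 0.2  0.6  0.5 -0.4 -1.  -0.6  0.3  0.4]
[[392.3 320.2  48. ]
 [354.2 323.   48. ]
 [432.1 317.4  48. ]
 [389.2 296.7  48. ]
 [392.5 344.7  48. ]] [[348.8 324.   20. ]]
```

Request:
apply_moves(
  rows=[
    [0,0,-0.4,0,0,-3,1],
    [0,0,0,0,0,-3,1],
    [0,0,0,0,0,-3,1],
    [0,0,0,0,0,-3,1],
    [0,0,0,0,0,-2.5,1],
    [0,0,0,0,0,-1.3,1],
    [0,0,0,0,0,-0.6,1],
    [0,0,0,0,0,0,1],
    [0,0,0,0,0,0,-1],
    [0,0,0,0,0,0,-1],
    [0,0,0,0,0,0,-1],
    [0,0,0,0,0,0,-1],
    [0,0,0,0,0,0,-1],
    [0,0,0,0,0,0,-1],
  ],
)

```text
clock: 20.68
tcp_pos: [394.6, 319.8, 25.3]
eef_rot: [0.04, 0.999, 0.0, 0.001]
ft_force: [-0.8, 0.2, 5.4]
finger_gap: 43.0
grasp_force: 43.1
```

Request:
apply_moves(
  rows=[
    [0,0,0,0,0,2,-1],
    [0,0,0,0,0,4,-1],
    [0,0,0,0,0,5,-1],
    [0,0,0,0,0,4,-1],
    [0,0,-7.87,2.8,-1.34,0,-1],
    [0,0,-7.87,2.8,-1.34,0,-1],
    [0,0,-7.87,2.8,-1.34,0,-1],
    [0,0,-7.87,2.8,-1.34,0,-1],
    [0,0,-7.87,2.8,-1.34,0,-1],
    [0,0,-7.87,2.8,-1.34,0,-1],
    [0,0,-7.87,2.8,-1.34,0,-1],
    [0,0,-7.87,2.8,-1.34,0,-1],
    [0,0,-7.87,2.8,-1.34,0,-1],
    [0,0,-7.87,2.8,-1.34,0,-1],
    [0,0,0,0,0,-4,-1],
    [0,0,0,0,0,-4,-1],
    [0,0,0,0,0,-3,-1],
    [0,0,0,0,0,0,-1],
    [0,0,0,0,0,0,-1],
  ],
)

```text
clock: 23.05
tcp_pos: [674.6, 185.5, 65.6]
eef_rot: [0.665, 0.747, 0.0, 0.0]
ft_force: [-0.6, -0.5, -1.8]
finger_gap: 42.9
grasp_force: 42.0
```

Run:
```python
from h import *
st();m,f=wshot("w5");crop(f,150,100,230,170,3,"w5")
```

```text
t 23.05 tcp [674.6 185.5  65.6] yaw_y 6.67 z [ 0.001  0.    -1.   ] gap 42.9 F [-0.6 -0.5 -1.8] q [ 0.1   0.63  1.33 -0.    1.18 -0.02]
```

View pics/w5.png

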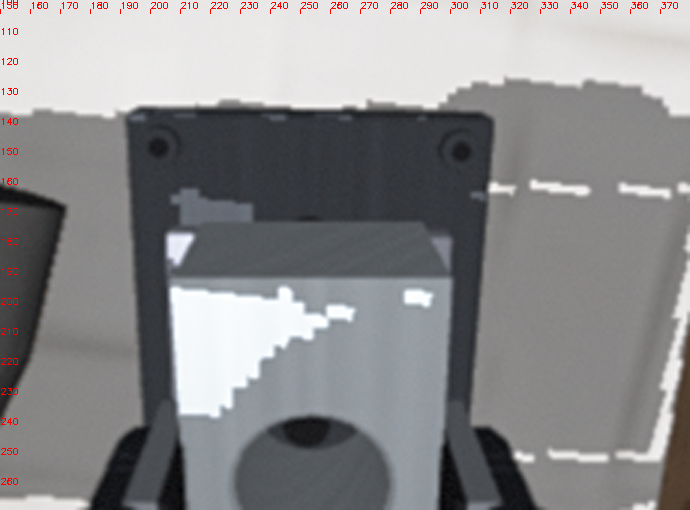

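Run:
```python
from h import *
m,f=load("w5")
a=px2w(m,[(254,192),(258,258)],88.3);b=px2w(m,[(254,136.5)],12);t=np.radians(96.7);u=[np.cos(t),np.sin(t)]
print(a.round(1),b.round(1)); print("block ctr by edge",a[0][:2]-38*np.array(u),"jig ctr by edge",b[0][:2]-58*np.array(u))
```

```text
[[670.9 226.7  88.3]
 [677.1 191.9  88.3]] [[669.1 243.5  12. ]]
block ctr by edge [675.36852761 188.91883697] jig ctr by edge [675.85150625 185.94478727]
```

Request:
apply_moves(
  rows=[
    [0,0,0,0.05,-0.25,-1,-1],
    [0,0,0,0,0,-1,-1],
    [0,0,0,0,0,-0.6,-1],
    [0,0,0,0,0,-0.5,-1],
    [0,0,0,0,0,-0.4,-1],
    [0,0,0,0,0,-0.3,-1],
    [0,0,0,0,0,0,-1],
    [0,0,0,0,0,0,-1],
  ],
)

```text
clock: 24.1
tcp_pos: [674.7, 182.9, 26.8]
eef_rot: [0.665, 0.747, 0.0, 0.0]
ft_force: [-0.1, -0.1, -2.4]
finger_gap: 43.2
grasp_force: 42.2
```

Request:
apply_moves(
  rows=[
    [0,0,0,0,0,-0.15,-1],
    [0,0,0,0,0,0,-1],
    [0,0,0,0,0,0,0.4],
    [0,0,0,0,0,0,0.4],
    [0,0,0,0,0,0,0.4],
    [0,0,0,0,0,2,1],
    [0,0,0,0,0,5,1],
    [0,0,0,0,0,5,1],
    [0,0,0,0,0,4,1],
    [0,0,1.5,-3.5,-1,0,1],
    [0,0,1.5,-3.5,-1,0,1],
    [0,0,1.5,-3.5,-1,0,1],
    [0,0,1.5,-3.5,-1,0,1],
    [0,0,1.5,-3.5,-1,0,1],
    [0,0,1.5,-3.5,-1,0,1],
    [0,0,0,0,0,0,1],
    [0,0,0,0,0,0,1],
  ],
)

```text
clock: 26.22
tcp_pos: [465.7, 123.0, 186.4]
eef_rot: [0.604, 0.797, 0.001, 0.001]
ft_force: [-1.0, 0.2, 1.4]
finger_gap: 85.2
grasp_force: 0.0
```

Run:
```python
from h import *
st();m,f=wshot("w6");cv2.imwrite("pics/w6.png",cv2.resize(f[:,:,::-1],(800,600),interpolation=cv2.INTER_CUBIC))
```

```text
t 26.23 tcp [465.7 123.  186.4] yaw_y 15.64 z [ 0.003  0.    -1.   ] gap 85.2 F [-1.   0.2  1.4] q [ 0.01 -0.05  1.91  0.    1.28 -0.27]
```

View pics/w6.png

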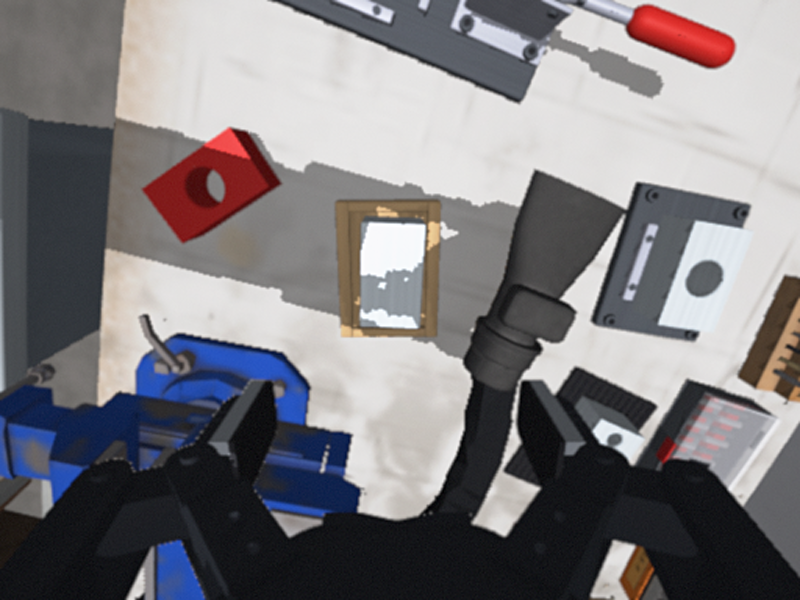

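Run:
```python
from h import *
m,f=load("w6")
fit(m,"crad",78,108,[(337,201),(440,200),(436,336),(341,335)],16)
fit(m,"blank",44,76,[(362,218),(427,219),(423,328),(360,327)],44)
h=px2w(m,np.array([(705,278)])*.64,48);print(h.round(1))
fit(m,"bored",44,76,[(691,221),(750,227),(722,338),(659,329)],48)
```

```text
crad [461.  122.8] 15.4 [-1.9  0.9  1.3  0.8  1.  -0.4 -0.3 -1.4]
blank [463.3 128. ] 14.2 [-0.1 -1.1  0.5 -1.4 -1.1  0.9  0.7  1.7]
[[674.9 186.5  48. ]]
bored [676.2 184.6] 12.1 [ 0.7 -2.5  1.7 -1.2 -4.5  3.3  2.2  0.4]
```

Request:
apply_moves(
  rows=[
    [0,0,-1.2,-0.24,0.5,-3,1],
    [0,0,0,0,0,-3,1],
    [0,0,0,0,0,-3,1],
    [0,0,0,0,0,-3,1],
    [0,0,0,0,0,-2.5,1],
    [0,0,0,0,0,-1.4,1],
    [0,0,0,0,0,-0.7,1],
    [0,0,0,0,0,0,1],
    [0,0,0,0,0,0,-1],
    [0,0,0,0,0,0,-1],
    [0,0,0,0,0,0,-1],
    [0,0,0,0,0,0,-1],
    [0,0,0,0,0,0,-1],
    [0,0,0,0,0,0,-1],
  ],
)

```text
clock: 28.02
tcp_pos: [462.5, 127.9, 19.7]
eef_rot: [0.612, 0.791, 0.0, 0.0]
ft_force: [-1.3, 0.1, 5.0]
finger_gap: 43.1
grasp_force: 42.9
```

Request:
apply_moves(
  rows=[
    [0,0,0,0,0,2,-1],
    [0,0,0,0,0,4,-1],
    [0,0,0,0,0,5,-1],
    [0,0,0,0,0,4,-1],
    [0,0,7.1,-0.7,1.92,0,-1],
    [0,0,7.1,-0.7,1.92,0,-1],
    [0,0,7.1,-0.7,1.92,0,-1],
    [0,0,7.1,-0.7,1.92,0,-1],
    [0,0,7.1,-0.7,1.92,0,-1],
    [0,0,7.1,-0.7,1.92,0,-1],
    [0,0,7.1,-0.7,1.92,0,-1],
    [0,0,7.1,-0.7,1.92,0,-1],
    [0,0,7.1,-0.7,1.92,0,-1],
    [0,0,7.1,-0.7,1.92,0,-1],
    [0,0,0,0,0,-4,-1],
    [0,0,0,0,0,-4,-1],
    [0,0,0,0,0,-3,-1],
    [0,0,0,0,0,-2,-1],
    [0,0,0,0,0,0,-1],
    [0,0,0,0,0,0,-1],
  ],
)

```text
clock: 30.52
tcp_pos: [392.4, 320.1, 39.6]
eef_rot: [0.04, 0.999, 0.0, 0.0]
ft_force: [-0.2, 0.7, -3.4]
finger_gap: 43.1
grasp_force: 42.1
```

Request:
apply_moves(
  rows=[
    [0,0,0,0.03,-0.04,-0.5,-1],
    [0,0,0,0,0,-0.4,-1],
    [0,0,0,0,0,-0.3,-1],
    [0,0,0,0,0,-0.2,-1],
    [0,0,0,0,0,0,-1],
    [0,0,0,0,0,0,-1],
  ],
)

```text
clock: 31.28
tcp_pos: [392.4, 319.5, 25.1]
eef_rot: [0.04, 0.999, 0.0, 0.0]
ft_force: [-0.3, -0.3, -3.8]
finger_gap: 43.3
grasp_force: 42.2
```

Request:
apply_moves(
  rows=[
    [0,0,0,0,0,-0.14,-1],
    [0,0,0,0,0,0,-1],
    [0,0,0,0,0,0,0.4],
    [0,0,0,0,0,0,0.4],
    [0,0,0,0,0,0,0.4],
    [0,0,0,0,0,2,1],
    [0,0,0,0,0,5,1],
    [0,0,0,0,0,5,1],
    [0,0,0,0,0,4,1],
    [0,0,0,0,0,0,1],
  ],
)

```text
clock: 32.52
tcp_pos: [394.8, 320.7, 187.8]
eef_rot: [0.039, 0.999, 0.002, 0.004]
ft_force: [0.5, 0.2, -0.3]
finger_gap: 85.5
grasp_force: 0.0
```

Run:
```python
from h import *
st();m,f=wshot("w7");crop(f,190,110,125,200,3,"w7")
```

```text
t 32.52 tcp [394.8 320.7 187.8] yaw_y 85.48 z [ 0.008  0.004 -1.   ] gap 85.5 F [ 0.5  0.2 -0.3] q [ 0.44  0.02  1.84  0.    1.28 -1.05]
```

View pics/w7.png

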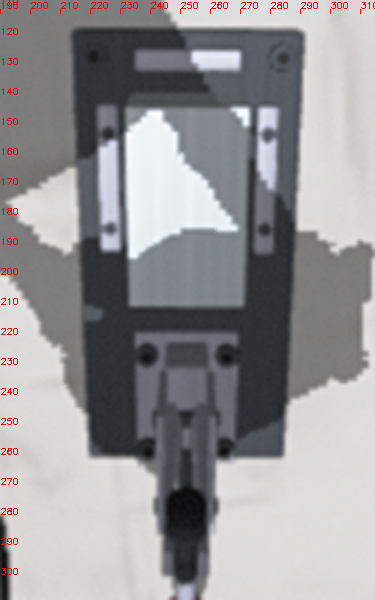

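Request:
apply_moves(
  rows=[
    [0,0,0,2.2,-0.2,0,1],
    [0,0,0,2.2,-0.2,0,1],
    [0,0,0,2.2,-0.2,0,1],
    [0,0,0,2.2,-0.2,0,1],
    [0,0,0,2.2,-0.2,0,1],
    [0,0,0,2.2,-0.2,0,1],
    [0,0,0,2.2,-0.2,0,1],
    [0,0,0,2.2,-0.2,0,1],
    [0,0,0,2.2,-0.2,0,1],
    [0,0,0,0,0,-2.5,1],
    [0,0,0,0,0,-3,1],
    [0,0,0,0,0,-3,1],
    [0,0,0,0,0,-3,1],
    [0,0,0,0,0,-1.8,1],
    [0,0,0,0,0,0,1],
    [0,0,0,0,0,0,1],
  ],
)

```text
clock: 34.58
tcp_pos: [591.1, 301.7, 51.6]
eef_rot: [0.04, 0.999, 0.0, 0.001]
ft_force: [0.5, -0.2, 0.5]
finger_gap: 85.6
grasp_force: 0.0
```

Request:
apply_moves(
  rows=[
    [0,0,0,0,0.1,0.3,-1],
    [0,0,0,0,0,0,-1],
    [0,0,0,0,0,0,-1],
    [0,0,0,0,0,0,-1],
    [0,0,0,0,0,0,-1],
    [0,0,0,0,0,0,-1],
    [0,0,0,0,0,0,-1],
    [0,0,0,0,0,0,-1],
  ],
  newtons=20,
)

```text
clock: 35.58
tcp_pos: [590.4, 302.7, 53.7]
eef_rot: [0.04, 0.999, 0.0, 0.0]
ft_force: [-0.3, 1.7, 0.6]
finger_gap: 15.9
grasp_force: 19.5
```

Request:
apply_moves(
  rows=[
    [0,0,0,-0.1,0.01,0.79,-1],
    [0,0,0,-0.18,0.01,0.78,-1],
    [0,0,0,-0.25,0.02,0.76,-1],
    [0,0,0,-0.33,0.03,0.73,-1],
    [0,0,0,-0.4,0.03,0.69,-1],
    [0,0,0,-0.46,0.04,0.65,-1],
    [0,0,0,-0.53,0.04,0.6,-1],
    [0,0,0,-0.58,0.05,0.55,-1],
    [0,0,0,-0.64,0.05,0.48,-1],
    [0,0,0,-0.68,0.05,0.42,-1],
    [0,0,0,-0.72,0.06,0.35,-1],
    [0,0,0,-0.75,0.06,0.27,-1],
    [0,0,0,-0.77,0.06,0.2,-1],
    [0,0,0,-0.79,0.06,0.12,-1],
    [0,0,0,-0.8,0.06,0.04,-1],
    [0,0,0,-0.8,0.06,-0.04,-1],
    [0,0,0,0,0,0,-1],
  ],
)

```text
clock: 37.7
tcp_pos: [504.4, 310.1, 130.6]
eef_rot: [0.039, 0.999, 0.001, 0.003]
ft_force: [1.3, 4.1, 6.1]
finger_gap: 16.0
grasp_force: 23.6
```

Request:
apply_moves(
  rows=[
    [0,0,0,-0.79,0.06,-0.12,-1],
    [0,0,0,-0.78,0.06,-0.2,-1],
    [0,0,0,-0.38,0.03,-0.13,-1],
    [0,0,0,-0.2,0.01,-0.08,-1],
    [0,0,0,0,0,0,-1],
    [0,0,0,0,0,0,-1],
  ],
)

```text
clock: 38.45
tcp_pos: [484.1, 311.8, 126.3]
eef_rot: [0.039, 0.999, 0.001, 0.004]
ft_force: [-0.3, 2.6, 10.3]
finger_gap: 16.1
grasp_force: 25.4
```

Request:
apply_moves(
  rows=[
    [0,0,0,-0.2,0.01,0.0,-1],
    [0,0,0,-0.2,0.01,0.0,-1],
    [0,0,0,0,0,0,-1],
    [0,0,0,0,0,0,-1],
  ],
)

```text
clock: 38.95
tcp_pos: [479.7, 312.1, 125.0]
eef_rot: [0.04, 0.999, 0.001, 0.003]
ft_force: [2.3, 5.3, 4.2]
finger_gap: 16.2
grasp_force: 25.1
```

Request:
apply_moves(
  rows=[
    [0,0,0,-0.3,0.02,-0.1,-1],
    [0,0,0,-0.3,0.02,0.0,-1],
    [0,0,0,0,0,0,-1],
    [0,0,0,0,0,0,-1],
  ],
)

```text
clock: 39.45
tcp_pos: [476.5, 312.4, 124.0]
eef_rot: [0.04, 0.999, 0.002, 0.007]
ft_force: [13.4, 6.0, -3.9]
finger_gap: 16.2
grasp_force: 24.4
```

Request:
apply_moves(
  rows=[
    [0,0,0,0,0,0,-1],
    [0,0,0,0,0,0,0.2],
    [0,0,0,0,0,0,0.2],
    [0,0,0,0,0,0,0.6],
    [0,0,0,0,0,3,1],
    [0,0,0,0,0,5,1],
    [0,0,0,0,0,4,1],
    [0,0,-6,0,-3,0,1],
    [0,0,-8,0,-3,0,1],
    [0,0,-8,0,-3,0,1],
    [0,0,-8,1,-2,0,1],
    [0,0,-8,1,-2,0,1],
    [0,0,-8,1,0,0,1],
    [0,0,-8,1,0,0,1],
    [0,0,-8,1,0,0,1],
    [0,0,-8,1,0,0,1],
    [0,0,-8,1,0,0,1],
    [0,0,0,0,0,0,1],
  ],
)

```text
clock: 41.7
tcp_pos: [541.0, 181.4, 240.9]
eef_rot: [0.659, 0.752, -0.0, -0.0]
ft_force: [0.0, 0.3, -0.1]
finger_gap: 85.2
grasp_force: 0.0
```

Run:
```python
from h import *
st();m,f=wshot("w8");cv2.imwrite("pics/w8.png",cv2.resize(f[:,:,::-1],(800,600),interpolation=cv2.INTER_CUBIC))
```

```text
t 41.7 tcp [541.  181.4 240.9] yaw_y 7.54 z [-0.001 -0.    -1.   ] gap 85.2 F [ 0.   0.3 -0.1] q [ 0.11  0.14  1.6  -0.    1.4  -0.02]
```

View pics/w8.png

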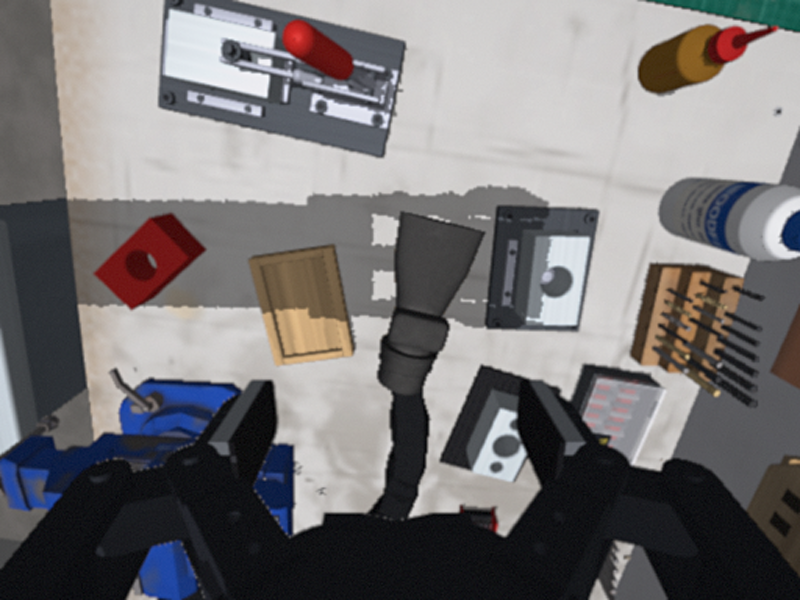

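Run:
```python
from h import *
m,f=load("w8");J=[395,319,np.radians(-4.4)]
grip(m,J,[(290,30),(295,34),(300,37)])
for th in(0,.05,.1,.2):
    a=th-.35;r=95;x=116+r*np.sin(a);z=68+r*np.cos(a);p=[J[0]+x*np.cos(J[2]),J[1]+x*np.sin(J[2]),z];print(th,(w2px(m,[p])/.64).round(1))
```

```text
jig x,z 80.7 164.4 handle -0.0 r 103.0
jig x,z 81.7 158.9 handle -0.01 r 97.0
jig x,z 83.2 155.1 handle -0.01 r 93.0
0 [[299.4  35.8]]
0.05 [[308.1  37. ]]
0.1 [[317.2  38.4]]
0.2 [[336.2  41.7]]
```

Request:
apply_moves(
  rows=[
    [0,0,-2.17,1.61,-2.06,0,0.5],
    [0,0,-2.17,1.61,-2.06,0,0.5],
    [0,0,-2.17,1.61,-2.06,0,0.5],
    [0,0,-2.17,1.61,-2.06,0,0.5],
    [0,0,-2.17,1.61,-2.06,0,0.5],
    [0,0,-2.17,1.61,-2.06,0,0.5],
    [0,0,-2.17,1.61,-2.06,0,0.5],
    [0,0,-2.17,1.61,-2.06,0,0.5],
    [0,0,0,0,0,-5,0.5],
    [0,0,0,0,0,-5,0.5],
    [0,0,0,0,0,-5,0.5],
    [0,0,0,0,0,-4,0.5],
    [0,0,0,0,0,-2,0.5],
    [0,0,0,0,0,-0.9,0.5],
    [0,0,0,0,0,0,0.5],
  ],
  newtons=40,
)

```text
clock: 43.62
tcp_pos: [670.7, 16.5, 23.0]
eef_rot: [0.766, 0.643, 0.0, 0.0]
ft_force: [-0.6, -0.4, -0.3]
finger_gap: 64.1
grasp_force: 0.0
```

Request:
apply_moves(
  rows=[
    [0,0,0,0,0,0,-1],
    [0,0,0,0,0,0,-1],
    [0,0,0,0,0,0,-1],
    [0,0,0,0,0,0,-1],
    [0,0,0,0,0,0,-1],
  ],
)

```text
clock: 44.25
tcp_pos: [671.5, 16.6, 24.5]
eef_rot: [0.765, 0.644, 0.001, 0.001]
ft_force: [-0.1, -0.5, 5.7]
finger_gap: 42.8
grasp_force: 43.9
```

Request:
apply_moves(
  rows=[
    [0,0,0,0,0,2,-1],
    [0,0,0,0,0,4,-1],
    [0,0,0,0,0,5,-1],
    [0,0,0,0,0,4,-1],
    [0,0,2.53,-2.09,1.05,0,-1],
    [0,0,2.53,-2.09,1.05,0,-1],
    [0,0,2.53,-2.09,1.05,0,-1],
    [0,0,2.53,-2.09,1.05,0,-1],
    [0,0,2.53,-2.09,1.05,0,-1],
    [0,0,2.53,-2.09,1.05,0,-1],
    [0,0,2.53,-2.09,1.05,0,-1],
    [0,0,2.53,-2.09,1.05,0,-1],
    [0,0,2.53,-2.09,1.05,0,-1],
    [0,0,2.53,-2.09,1.05,0,-1],
    [0,0,0,0,0,-4,-1],
    [0,0,0,0,0,-4,-1],
    [0,0,0,0,0,-3,-1],
    [0,0,0,0,0,-2,-1],
    [0,0,0,0,0,0,-1],
    [0,0,0,0,0,0,-1],
  ],
)

```text
clock: 46.75
tcp_pos: [461.7, 121.8, 43.5]
eef_rot: [0.606, 0.796, 0.001, 0.001]
ft_force: [0.7, -0.3, -1.8]
finger_gap: 42.9
grasp_force: 42.9
```

Bottom is now about 25 mm above the bench; lower to the floor.

Request:
apply_moves(
  rows=[
    [0,0,0,0.1,0,-0.5,-1],
    [0,0,0,0,0,-0.5,-1],
    [0,0,0,0,0,-0.3,-1],
    [0,0,0,0,0,-0.2,-1],
    [0,0,0,0,0,0,-1],
  ],
)

```text
clock: 47.38
tcp_pos: [461.7, 121.8, 27.0]
eef_rot: [0.606, 0.796, -0.0, -0.0]
ft_force: [0.8, 0.0, -2.2]
finger_gap: 43.1
grasp_force: 43.0
```

Request:
apply_moves(
  rows=[
    [0,0,0,0,0,-0.12,-1],
    [0,0,0,0,0,0,-1],
    [0,0,0,0,0,0,0.3],
    [0,0,0,0,0,0,0.3],
    [0,0,0,0,0,0,0.3],
    [0,0,0,0,0,2,0.5],
    [0,0,0,0,0,5,1],
    [0,0,0,0,0,5,1],
    [0,0,0,0,0,5,1],
    [0,0,0,2,-1,3,1],
    [0,0,0,2,-1,2,1],
    [0,0,0,2,-1,0,1],
    [0,0,0,0,0,0,1],
    [0,0,0,0,0,0,1],
  ],
)

```text
clock: 49.12
tcp_pos: [521.0, 92.1, 245.4]
eef_rot: [0.606, 0.796, -0.0, -0.001]
ft_force: [0.1, -0.7, 0.1]
finger_gap: 85.2
grasp_force: 0.0
```

Run:
```python
from h import *
st();m,f=wshot("w9");cv2.imwrite("pics/w9.png",cv2.resize(f[:,:,::-1],(800,600),interpolation=cv2.INTER_CUBIC))
```

```text
t 49.12 tcp [521.   92.1 245.4] yaw_y 15.42 z [-0.002  0.    -1.   ] gap 85.2 F [ 0.1 -0.7  0.1] q [-0.05  0.03  1.71  0.    1.41 -0.32]
```

View pics/w9.png

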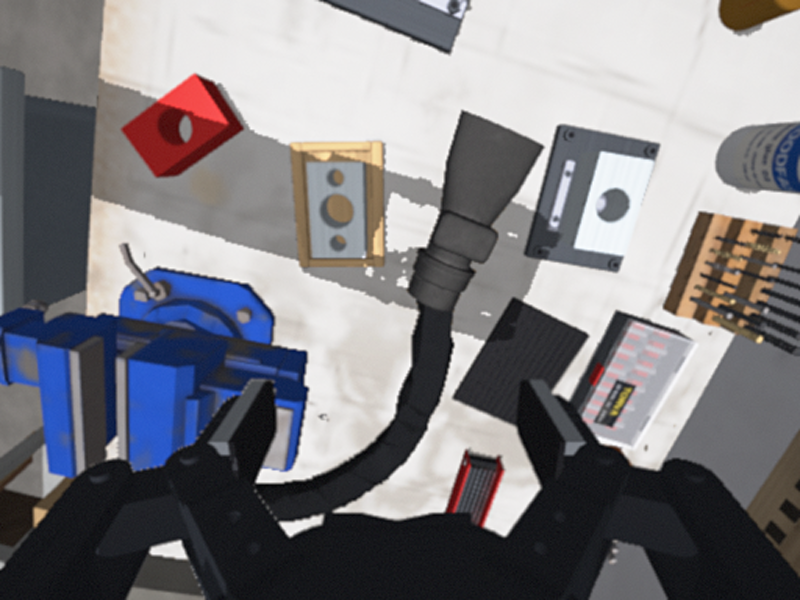

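The finished block sits flat in the cradle at (337,208), the bored block is on the post at (612,207), and the pad is empty. The clamp was home in the previous picture, so I'm handing in.

```bash
python3 -c "
from cell import arm
print(arm.hand_in())"
```

```text
the job is handed in; nothing more can be done
None
```

The job is handed in at about 49 s of the 138 s: the blank is clamped in the drilling jig with the handle home, the bored block is over the post, and the finished block is flat in the cradle, all checked in wrist pictures; my first push on the handle slid off the grip and put about 50 N on the closed fingertips (limits 40 N for arm or gripper body, 120 N wrist), so I pinched it instead.

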